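Make up two craft-workshop kits

TASK

Make up the two craft kits in the wooden trays. In the tray with unequal compartments, lay the square plywood base flat in the large compartment, stand the tall tower house on the middle of the base, and stand the slim nozzle bottle in the narrow compartment; in the tray with two equal compartments, put the low cottage in one and the squat lidded paint pot in the other, whichever way round you like. Everything should end upright and let go, and the paint tin, the red dish and the jar of brushes stay where they are.

Things in the scene. Friction and masses are not known exactly. Their poses are not given: they have to be found in the camera images.
- tray_uneven: White-floored wooden tray fixed to the table, 120 (x) x 187 (y) mm. Floor 4 mm thick; rim and divider 5 mm thick, their tops 12 mm above the table. Two unequal compartments along y: large, 110 x 110 mm inside, centred at y = -33.5 mm; narrow, 110 (x) x 62 (y) mm inside, centred at y = +57.5 mm (both at x = 0). Origin: centre of its underside; z up.
- tray_even: White-floored wooden tray fixed to the table, 92 (x) x 179 (y) mm. Floor 4 mm thick; rim and divider 5 mm thick, their tops 12 mm above the table. Two equal compartments along y, each 82 x 82 mm inside, centred at y = -43.5 and +43.5 mm (x = 0). Origin: centre of its underside; z up.
- base: Square plywood base block, 60 x 60 x 16 mm, 50 g or so, lying flat. Loose. Origin: centre of its underside, z up. x and y along its sides.
- tower: Tall bare-wood house, solid, about 80 g: footprint 42 x 42 mm, upright walls to 62 mm, 45 degree gable roof with its ridge (83 mm high) along x, so the walls facing +y and -y, 42 mm apart, are plain rectangles. Small dark door and round window on the -x end. Loose. Origin: centre of its underside, z up. 
- cottage: Low bare-wood house, solid, about 80 g: footprint 62 (x) x 42 (y) mm, upright walls to 34 mm, 45 degree gable roof with its ridge (55 mm high) along x; plain walls facing +y and -y, 42 mm apart. Chimney to 58 mm at x = 19, y = 10 mm; small dark door on the -x end. Loose. Origin: centre of its underside, z up. 
- pot: Squat clear pot of white paint with a white lid: body 52 mm diameter to 36 mm high, lid 56 mm diameter from 36 to 50 mm high. About 100 g. Loose. Origin: centre of its underside, z up. 
- bottle: Slim white plastic bottle, 36 mm diameter to 66 mm high, then a shoulder and a narrow black nozzle to 95 mm. About 70 g. Loose. Origin: centre of its underside, z up. 
- tin: Bystander: steel paint tin, 90 mm diameter, 105 mm high. Origin: centre of its underside.
- dish: Bystander: shallow red plastic dish, 110 mm diameter, 18 mm high. Origin: centre of its underside.
- brush_jar: Bystander: glass jar, 64 mm diameter, 80 mm high, holding brushes that rise to about 220 mm. Origin: centre of its underside.
Mind the look-alikes: they are no part of the job. Of the things like the pot, leave any that is green or pink; of the rest the smaller one is meant.

How it is judged:
By the outcome, as a careful person would: the job done as asked, in the order asked, and still so for the second after the job is handed in, with the robot touching nothing.
It also fails if it takes over 138 s, if anything falls off the work surface, if the arm or the gripper's body presses on something with over 40 N, if the wrist force passes 120 N, or if a joint passes its speed limit or range.

ROBOT

A 6-joint arm with a two-finger parallel gripper is mounted at the origin on the work surface. World frame = base frame: x ahead of the robot, y to its left, z up, the work surface at z = 0. Lengths are in m, angles in rad, forces in N, time in s.
With the tool pointing down it reaches from about 0.35 to 0.975 m from the base axis. Payload 4.9 kg.
Tool frame: the origin (TCP) lies on the centre line of the jaws, within the pads' length; the fingertips stand manip.tip_reach ahead of it and the grasp point (between the pads) is the TCP (manip.tip_reach is the distance from the TCP to the fingertips, in m); z points along the fingers, y is the line along which they close (so a half turn about z gives the same grasp; the last joint's range is limited). The gripper opens to 85 mm and grips with 20 to 120 N. Pads are 22 mm wide; open, the fingers measure 114 mm over their backs; the gripper's body (76 mm by 85 mm) begins 54 mm behind the grasp point. The pads swing forward as they close: fully open they stand 13 mm farther back than shut.
Start: joints at [-1.365, 0.053, 1.613, -0, 1.476, -0.119], TCP at [0.199, -0.592, 0.25] pointing down, gripper open.
Joint ranges: [-3.01, 3.01], [-1.01, 2.22], [0.06, 2.58], [-1.02, 4.17], [0.09, 2.62], [-3.14, 3.14]. Speed limits (rad/s): [2.57, 2.57, 3.14, 3.14, 3.14, 3.14].

INTERFACE

Orientations are given as a unit quaternion [w, x, y, z].
In Python, from plant import manip gives the robot as it stands. The module is installed in compiled form; this text tells all that it offers.
- The arm moves only by the tool move_arm, never from a script. Its argument "rows" is a list of rows, each a list of 7 numbers: the shift along the tool's x, y, z in cm, then the turn, a rotation vector about the tool's x, y, z in degrees, then the opening, from -1 (shut) to 1 (fully open). In form: [[tx, ty, tz, ax, ay, az, jaw], ...]. A call has 1 to 20 rows; each row shifts and turns the commanded pose from where the row before left it, along the tool's axes as they then stand; what a row does not reach is not made up. A row lasts 1/12 s, in which the tool goes at most 41.7 mm and 7.16 degrees, less where a joint would pass 70% of its speed; a pose out of reach is approached as far as the arm can. A call is refused whole if a number of a shift passes 4.17 or a number of a turn 7.16, either way. A call with a gripper value outside its range is refused whole. The fingers move at their own pace and stop on an object; the grip force is fixed at half the most. Time passes only in rows, so rows that do not move let the fingers close. It gives the time, the measured TCP pose, the force, the opening and the grip force at its end, in the units of the state.
- manip.state(): the state, without advancing time (a new reading comes with each control period).
- manip.grab_frame(name): name is "scene" or "top" or "wrist"; returns a dict with "img" (384x512x3 uint8, blue, green, red), "mtx" (3x3 intrinsics, pixels), "R" (3x3) and "t" (3): a world point X has camera coordinates R X + t. Camera axes: x right, y down, z forward; pixel columns grow to the right and rows downward; lengths in m; the calibration is good to about 2 mm. A picture is of the moment at which its call begins. There is no depth.
- manip.job_done(): hands the job in; it is judged then, once.
The state is a dict: "time": time; "joint_pos": joint angles; "joint_vel": joint speeds; "joint_efforts": joint torques, N m; "tool_pos": TCP position; "tool_rot": TCP orientation; "contact_force": force on the tool from outside, world axes, zero at the start; "ft_torque": the same for the moment, N m; "gripper_width": opening from 0.0 (shut) to 1.0 (fully open); "grasp_force": force on a finger pad.
Only numpy, scipy, OpenCV 4.12 (cv2) and the standard library are available. Lean on these libraries where they do the work, as an engineer would, in place of code of your own. Each camera call takes 0.05 s, during which the arm holds its last target. There are 200 camera calls.

## Working session

There is one attempt and no reset: what is moved stays moved. The work goes in short steps, Python scripts to look and compute and a tool call to move; the robot and the scene stay as the last step left them, time stands still between calls to the robot, and variables do not carry over. Pictures are saved under pics/ and viewed, at most 14 in all, crops included, and the job is handed in when it is done.

Besides the shell and the picture viewer there is one more tool, called after "Request:" as name(argument=value, ...), one argument or row to a line, values as JSON. move_arm: Moves the arm, as the interface text tells. Its arguments: {"type":"object","properties":{"rows":{"type":"array","items":{"type":"array","items":{"type":"number"}}}},"required":["rows"]}

```bash
mkdir -p pics; python3 - <<'E'
from plant import manip
import cv2
print(manip.tip_reach, manip.state())
for n in ("top","scene"):
    f=manip.grab_frame(n); cv2.imwrite(f"pics/{n}0.png",f["img"]); print(n,f["mtx"],f["R"],f["t"])
    print(-f["R"].T@f["t"])
E
```

```text
0.019 {'time': 0.0, 'joint_pos': array([-1.36496385e+00,  5.34054845e-02,  1.61429135e+00, -2.71483832e-06,
        1.47600051e+00, -1.18998803e-01]), 'joint_vel': array([-0.00229692, -0.0018372 , -0.00083241,  0.00145539, -0.00040117,
       -0.00065128]), 'joint_efforts': array([-1.38018868e-04, -3.93672216e+01, -3.70179248e+01, -9.43053533e-05,
        6.96838993e-03,  1.62479847e-05]), 'tool_pos': array([ 0.19934852, -0.59174065,  0.24903442]), 'tool_rot': array([-1.05129323e-03,  9.86838981e-01,  1.61702563e-01, -4.70249905e-05]), 'contact_force': array([4.06372507e-04, 5.26321540e-01, 3.59732491e-01]), 'ft_torque': array([-0.00139445, -0.02879195,  0.0594443 ]), 'grasp_force': 0.0, 'gripper_width': 1.0007585824410408}
top [[410.72382166   0.         258.21068602]
 [  0.         410.72382166 195.3219759 ]
 [  0.           0.           1.        ]] [[ 0.00687641 -0.99992017  0.01060035]
 [-0.99677917 -0.00770105 -0.07982473]
 [ 0.07989999 -0.0100173  -0.99675255]] [-0.00860209  0.56880223  1.24672814]
[0.4674158  0.00826782 1.28817512]
scene [[471.70249423   0.         255.39620314]
 [  0.         471.70249423 186.91948661]
 [  0.           0.           1.        ]] [[-0.71943098  0.69434862  0.01729323]
 [ 0.46567329  0.50066904 -0.72971152]
 [-0.51533237 -0.51692407 -0.68353643]] [ 0.38814826 -0.23371562  1.72192521]
[1.27544481 0.73760856 0.99974129]
```

View pics/top0.png

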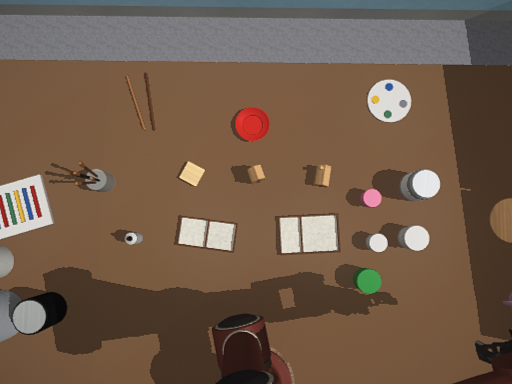

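View pics/scene0.png

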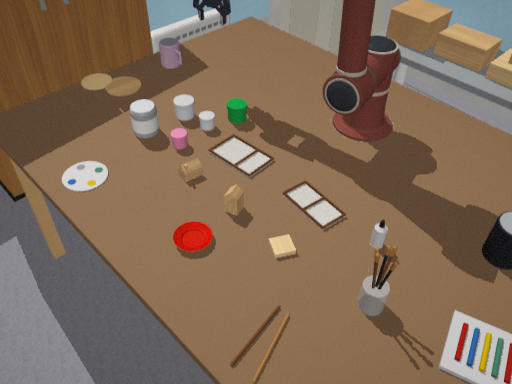

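The top view shows: even tray at (207,234), uneven tray at (309,234) with the narrow side left (+y), base (192,174), tower (257,174), cottage (323,175), bottle (133,238) and small white pot (376,242). The look-alikes are pink (372,198), green (368,281) and larger white (414,238). The scene view agrees: the tall tower is the middle house.

```bash
cat > h.py <<'E'
import numpy as np, cv2
from plant import manip
def ray(f,px,z):
    d=f["R"].T@np.linalg.solve(f["mtx"],[px[0],px[1],1.]); c=-f["R"].T@f["t"]
    return c+d*(z-c[2])/d[2]
def proj(f,X):
    p=f["mtx"]@(f["R"]@np.asarray(X,float)+f["t"]); return p[:2]/p[2]
def blobs(f,mask,z,amin=30,roi=None):
    m=mask.astype(np.uint8)*255
    for c in cv2.findContours(m,cv2.RETR_EXTERNAL,cv2.CHAIN_APPROX_NONE)[0]:
        if cv2.contourArea(c)<amin: continue
        (u,v),_,_=r=cv2.minAreaRect(c)
        if roi and not(roi[0]<u<roi[2] and roi[1]<v<roi[3]): continue
        w=np.array([ray(f,p,z)[:2] for p in c[:,0,:].astype(float)],np.float32)
        R=cv2.minAreaRect(w*1000)
        print("px",np.round((u,v),1),"A",cv2.contourArea(c),"mm",np.round(R[0],1),np.round(R[1],1),"ang",round(R[2],1))
E
python3 - <<'E'
from h import *
f=manip.grab_frame("top"); im=f["img"]
hsv=cv2.cvtColor(im,cv2.COLOR_BGR2HSV)
H,S,V=[hsv[...,i].astype(int) for i in range(3)]
roi=(110,150,430,300)
print("white z=.004"); blobs(f,(S<70)&(V>150),.004,roi=roi)
print("wood z=.016"); blobs(f,(S>60)&(V>120)&(H>8)&(H<30),.016,roi=roi)
for p in [(192,174),(257,174),(323,175),(133,238),(376,242),(207,250)]: print(p,hsv[p[1],p[0]])
c=cv2.resize(im[140:300,110:400],None,fx=2.75,fy=2.75,interpolation=cv2.INTER_CUBIC)
cv2.imwrite("pics/crop0.png",c)
E
```

```text
white z=.004
px [378.  242.5] A 243.5 mm [ 425.7 -379.1] [52.7 56.4] ang 0.4
px [131.  238.5] A 52.5 mm [433.1 388.9] [34.2 30.9] ang 1.8
px [416.8 237.8] A 467.0 mm [ 441.3 -500.8] [76.2 76.3] ang 44.7
px [219.6 235.4] A 597.0 mm [444.4 114.7] [76.3 82. ] ang 83.2
px [191.8 231.7] A 596.0 mm [455.3 201. ] [76.  82.1] ang 83.1
px [289.3 234.7] A 584.5 mm [ 448.2 -102.2] [109.4  56.4] ang 3.3
px [318.4 233.1] A 1107.5 mm [ 453.5 -193.3] [109.9 104. ] ang 3.5
px [425.5 183.5] A 574.0 mm [ 612.2 -532.7] [85.7 86.2] ang 88.7
wood z=.016
px [286.7 297.3] A 185.5 mm [258.1 -93.5] [55.4 36.3] ang 14.4
px [247.6 199.7] A 86099.0 mm [566.4  31.6] [1370.5  858. ] ang 90.0
(192, 174) [ 19  96 232]
(257, 174) [ 16 115 221]
(323, 175) [ 16 122 161]
(133, 238) [ 17   8 227]
(376, 242) [ 17   8 226]
(207, 250) [ 14 110 128]
```

View pics/crop0.png

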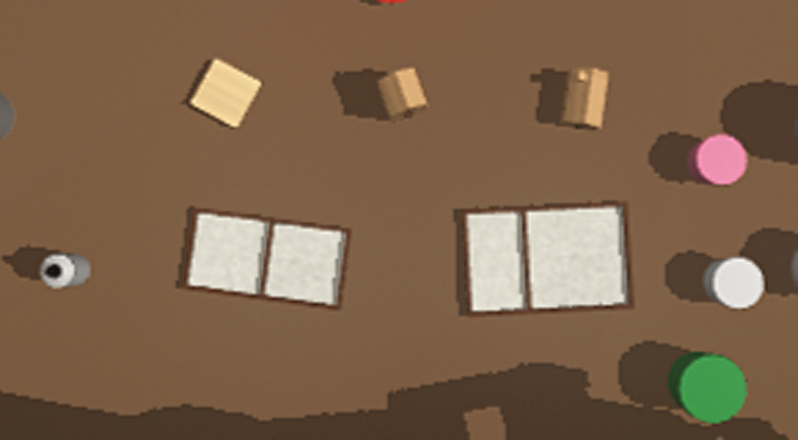

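The crop shows both trays, and the light comes from the right, so a shadow hides the right edge of each compartment (I'll shift the centres about 2–3 mm). The yaws come out at about +3.3° (uneven) and -7.2° (even), and the compartment spacings of 91 and 87 mm match. Next I refine the object positions.

```bash
cat >> h.py <<'E'
def phi(s):
    w,x,y,z=s["tool_rot"]; return np.degrees(np.arctan2(2*(x*y+w*z),1-2*(y*y+z*z)))
def delta(x,y,z,ph=None):
    "shift in tool axes (cm) and turn about tool z (deg) from the measured pose; tool points down"
    s=manip.state(); a=phi(s); d=(np.array([x,y,z])-s["tool_pos"])*100
    c,n=np.cos(np.radians(a)),np.sin(np.radians(a))
    az=0 if ph is None else -((ph-a+90)%180-90)
    print("phi %.1f tool cm x %.2f y %.2f z %.2f  az %.1f  |xy| %.1f  pos"%(a,d[0]*c+d[1]*n,d[0]*n-d[1]*c,-d[2],az,np.hypot(d[0],d[1])),np.round(s["tool_pos"],4),"t %.1f"%s["time"])
E
python3 - <<'E'
from h import *
f=manip.grab_frame("top"); im=f["img"]
hsv=cv2.cvtColor(im,cv2.COLOR_BGR2HSV); V=hsv[...,2]
print("table V",hsv[200,250],hsv[150,290])
m=(V>150)&(hsv[...,1]>70)
for z,roi in((.016,(180,160,205,190)),(.062,(245,155,270,190)),(.034,(312,155,335,190))): print(z);blobs(f,m,z,roi=roi)
print("bottle",ray(f,(129.3,238.3),.095),"pot lid",ray(f,(378,242.5),.05), proj(f,(.2,-.59,.25)))
delta(.53,.205,.25)
E
```

```text
table V [ 14 115 126] [ 14 120 125]
0.016
px [191.7 173.3] A 348.5 mm [636.7 203.1] [61.6 60.2] ang 61.8
0.062
px [257.3 172. ] A 103.5 mm [636.1  -0.8] [44.5 33.2] ang 23.5
0.034
px [324.6 175.3] A 139.0 mm [ 631.7 -208.5] [32.2 65. ] ang 85.9
bottle [0.43598895 0.36679337 0.095     ] pot lid [ 0.42717745 -0.36526362  0.05      ] [494.05610395 337.96060748]
phi 18.6 tool cm x 56.77 y -64.97 z -0.05  az 0.0  |xy| 86.3  pos [ 0.1994 -0.592   0.2495] t 0.2
```

Request:
move_arm(
  rows=[
    [1.4, -1.28, 0, 0, 0, 0, 1],
    [2.8, -2.56, 0, 0, 0, 0, 1],
    [2.8, -2.56, 0, 0, 0, 0, 1],
    [2.8, -2.56, 0, 0, 0, 0, 1],
    [2.8, -2.56, 0, 0, 0, 0, 1],
    [2.8, -2.56, 0, 0, 0, 0, 1],
    [2.8, -2.56, 0, 0, 0, 0, 1],
    [2.8, -2.56, 0, 0, 0, 0, 1],
    [2.8, -2.56, 0, 0, 0, 0, 1],
    [2.8, -2.56, 0, 0, 0, 0, 1],
    [2.8, -2.56, 0, 0, 0, 0, 1],
    [2.8, -2.56, 0, 0, 0, 0, 1],
    [2.8, -2.56, 0, 0, 0, 0, 1],
    [2.8, -2.56, 0, 0, 0, 0, 1],
    [2.8, -2.56, 0, 0, 0, 0, 1],
    [2.8, -2.56, 0, 0, 0, 0, 1],
    [2.8, -2.56, 0, 0, 0, 0, 1],
    [2.8, -2.56, 0, 0, 0, 0, 1],
    [2.8, -2.56, 0, 0, 0, 0, 1],
    [1.4, -1.28, 0, 0, 0, 0, 1],
  ],
)

```text
time: 1.87
tool_pos: [0.5494, 0.0419, 0.2501]
tool_rot: [-0.001, 0.987, 0.163, 0.0]
contact_force: [-0.2, -0.0, -0.9]
gripper_width: 0.995
grasp_force: 0.0
```

Request:
move_arm(
  rows=[
    [2.8, -2.5, 0, 0, 0, 0, 1],
    [2.8, -2.5, 0, 0, 0, 0, 1],
    [2.8, -2.5, 0, 0, 0, 0, 1],
    [2.8, -2.5, 0, 0, 0, 0, 1],
    [1.4, -1.4, 0, 0, 0, 0, 1],
    [0, 0, 0, 0, 0, 6.7, 1],
    [0, 0, 0, 0, 0, 6.7, 1],
    [0, 0, 0, 0, 0, 6.7, 1],
    [0, 0, 0, 0, 0, 6.7, 1],
    [0, 0, 0, 0, 0, 6.7, 1],
    [0, 0, 0, 0, 0, 6.7, 1],
    [0, 0, 0, 0, 0, 6.6, 1],
    [0, 0, 0, 0, 0, 0, 1],
    [0, 0, 0, 0, 0, 0, 1],
    [0, 0, 0, 0, 0, 0, 1],
  ],
)

```text
time: 3.12
tool_pos: [0.6313, 0.1867, 0.2501]
tool_rot: [0.0, 0.97, -0.242, -0.0]
contact_force: [0.6, 0.1, 0.0]
gripper_width: 1.001
grasp_force: 0.0
```

```bash
python3 - <<'E'
from h import *
delta(.637,.203,.25,-28.2)
f=manip.grab_frame("wrist"); cv2.imwrite("pics/w1.png",f["img"])
print(f["mtx"][0,0],f["mtx"][:2,2],-f["R"].T@f["t"],f["R"][2]); print(proj(f,(.637,.203,.016)),proj(f,manip.state()["tool_pos"]))
E
```

```text
phi -28.0 tool cm x -0.27 y -1.70 z 0.01  az 0.2  |xy| 1.7  pos [0.6313 0.1867 0.2501] t 3.1
293.42951730280134 [253.74232078 195.86342196] [0.69892779 0.15027659 0.37376256] [-0.26144834  0.1394838  -0.95508588]
[239.83636288 171.63131837] [252.98511405 272.23448627]
```

View pics/w1.png

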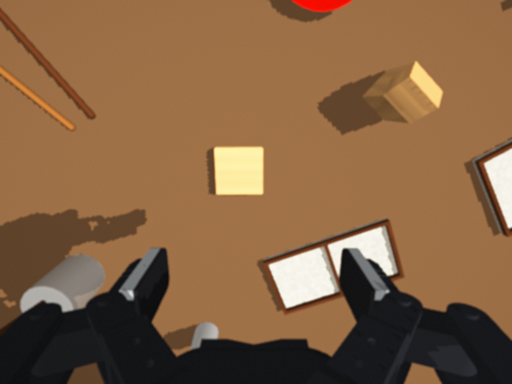

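Wrist view: base at (239,171) with its sides aligned to the jaws, tower at (400,95), and the even tray below. Measuring the base here.

```bash
python3 - <<'E'
from h import *
f=manip.grab_frame("wrist"); hsv=cv2.cvtColor(f["img"],cv2.COLOR_BGR2HSV)
m=(hsv[...,2]>190)&(hsv[...,1]>60)&(hsv[...,0]>12)
blobs(f,m,.016,roi=(200,140,280,210))
delta(.637,.203,.1,-28.2)
E
```

```text
px [238.5 170. ] A 2293.5 mm [638.8 203.5] [60.7 60.8] ang 62.0
phi -28.1 tool cm x -0.27 y -1.70 z 15.02  az 0.1  |xy| 1.7  pos [0.6314 0.1867 0.2502] t 3.2
```

Request:
move_arm(
  rows=[
    [-0.19, -1.75, 0, 0, 0, 0, 1],
    [0, 0, 2, 0, 0, 0, 1],
    [0, 0, 3.5, 0, 0, 0, 1],
    [0, 0, 3.5, 0, 0, 0, 1],
    [0, 0, 3.5, 0, 0, 0, 1],
    [0, 0, 3.5, 0, 0, 0, 1],
    [0, 0, 3, 0, 0, 0, 1],
    [0, 0, 2, 0, 0, 0, 1],
    [0, 0, 1.5, 0, 0, 0, 1],
    [0, 0, 0.8, 0, 0, 0, 1],
    [0, 0, 0, 0, 0, 0, 1],
    [0, 0, 0, 0, 0, 0, -1],
    [0, 0, 0, 0, 0, 0, -1],
    [0, 0, 0, 0, 0, 0, -1],
    [0, 0, 0, 0, 0, 0, -1],
    [0, 0, 0, 0, 0, 0, -1],
    [0, 0, 0, 0, 0, 0, -1],
    [0, 0, 0, 0, 0, 0, -1],
  ],
)

```text
time: 4.72
tool_pos: [0.64, 0.2034, 0.0202]
tool_rot: [-0.001, 0.97, -0.243, 0.002]
contact_force: [0.9, 0.4, 6.3]
gripper_width: 0.681
grasp_force: 66.8
```

Request:
move_arm(
  rows=[
    [0, 0, -1, 0, 0, 0, -1],
    [0, 0, -3, 0, 0, 0, -1],
    [0, 0, -3.5, 0, 0, 0, -1],
    [0, 0, -3.5, 0, 0, 0, -1],
    [0, 0, -2.5, 0, 0, 0, -1],
    [0.1, 1.7, -1, 0, 0, 0, -1],
    [0.18, 3.4, 0, 0, 0, 0, -1],
    [0.18, 3.4, 0, 0, 0, 0, -1],
    [0.18, 3.4, 0, 0, 0, 0, -1],
    [0.18, 3.4, 0, 0, 0, 0, -1],
    [0.18, 3.4, 0, 0, 0, 0, -1],
    [0.18, 3.4, 0, 0, 0, 0, -1],
    [0.18, 3.4, 0, 0, 0, 0, -1],
    [0.18, 3.4, 0, 0, 0, 0, -1],
    [0.18, 3.4, 0, 0, 0, 0, -1],
    [0.18, 3.4, 0, 0, 0, 0, -1],
    [0.18, 3.4, 0, 0, 0, 0, -1],
    [0.18, 3.4, 0, 0, 0, 0, -1],
    [0.1, 1.4, 0, 0, 0, 0, -1],
    [0, 0, 0, 0, 0, -6.3, -1],
  ],
)

```text
time: 6.38
tool_pos: [0.45, -0.1975, 0.1628]
tool_rot: [0.001, 0.982, -0.191, 0.0]
contact_force: [-0.0, 1.0, -1.2]
gripper_width: 0.683
grasp_force: 66.0
```

Request:
move_arm(
  rows=[
    [0, 0, 0, 0, 0, -6.3, -1],
    [0, 0, 0, 0, 0, -6.3, -1],
    [0, 0, 0, 0, 0, -6.3, -1],
    [0, 0, 0, 0, 0, -6.2, -1],
    [0, 0, 0, 0, 0, 0, -1],
    [0, 0, 0, 0, 0, 0, -1],
  ],
)

```text
time: 6.88
tool_pos: [0.4512, -0.1949, 0.1625]
tool_rot: [0.0, 1.0, 0.027, 0.0]
contact_force: [0.5, -0.0, -0.7]
gripper_width: 0.685
grasp_force: 66.0
```

```bash
python3 - <<'E'
from h import *
print(manip.state()["grasp_force"],manip.state()["gripper_width"])
delta(.4535,-.195,.1,3.3)
f=manip.grab_frame("wrist"); cv2.imwrite("pics/w2.png",f["img"])
hsv=cv2.cvtColor(f["img"],cv2.COLOR_BGR2HSV)
blobs(f,(hsv[...,1]<60)&(hsv[...,2]>150),.004,amin=300)
print(proj(f,(.4535,-.195,.004)))
E
```

```text
66.02137684822083 0.685469408929864
phi 3.1 tool cm x 0.23 y 0.02 z 6.25  az -0.2  |xy| 0.2  pos [ 0.4512 -0.1949  0.1625] t 6.9
px [444.8 231.9] A 2840.0 mm [ 411.1 -398.2] [66.1 65.7] ang 11.4
px [158.4 178.9] A 6183.0 mm [ 449.1 -102.9] [109.3  60.2] ang 3.1
px [253.  164.5] A 8732.0 mm [ 470.6 -193.7] [ 78.1 109.9] ang 3.2
[253.1223213  183.14358096]
```

View pics/w2.png

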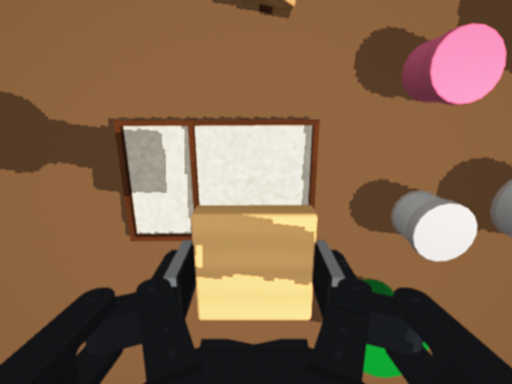

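Wrist view: base held at (255,265), narrow compartment (158,179) and large compartment (253,165) both clear. Refined large-compartment centre is (0.454,-0.194). Lowering.

Request:
move_arm(
  rows=[
    [0.45, -0.08, 0, 0, 0, 0, -1],
    [0, 0, 2, 0, 0, 0, -1],
    [0, 0, 3, 0, 0, 0, -1],
    [0, 0, 3, 0, 0, 0, -1],
    [0, 0, 2.5, 0, 0, 0, -1],
    [0, 0, 1.5, 0, 0, 0, -1],
    [0, 0, 0.8, 0, 0, 0, -1],
    [0, 0, 0.4, 0, 0, 0, -1],
    [0, 0, 0.4, 0, 0, 0, -1],
    [0, 0, 0, 0, 0, 0, -1],
    [0, 0, 0, 0, 0, 0, -1],
  ],
)

```text
time: 7.85
tool_pos: [0.4567, -0.1945, 0.0274]
tool_rot: [0.001, 1.0, 0.028, 0.001]
contact_force: [-0.3, 0.4, -0.6]
gripper_width: 0.683
grasp_force: 66.0
```

Request:
move_arm(
  rows=[
    [0, 0, 0.25, 0, 0, 0, -1],
    [0, 0, 0, 0, 0, 0, -1],
    [0, 0, 0, 0, 0, 0, 0.65],
    [0, 0, 0, 0, 0, 0, 0.65],
    [0, 0, 0, 0, 0, 0, 0.65],
    [0, 0, -1, 0, 0, 0, 0.65],
    [0, 0, -3, 0, 0, 0, 0.65],
    [0, 0, -4, 0, 0, 0, 1],
    [0, 0, -4, 0, 0, 0, 1],
    [0, 0, -4, 0, 0, 0, 1],
    [0, 0, -4, 0, 0, 0, 1],
    [1.2, -1.2, -2, 0, 0, 0, 1],
    [2.5, -2.4, 0, 0, 0, 0, 1],
    [2.5, -2.4, 0, 0, 0, 0, 1],
    [2.5, -2.4, 0, 0, 0, 0, 1],
    [2.5, -2.4, 0, 0, 0, 0, 1],
    [2.5, -2.4, 0, 0, 0, 0, 1],
    [2.5, -2.4, 0, 0, 0, 0, 1],
    [2.5, -2.4, 0, 0, 0, 0, 1],
    [0, 0, 0, 0, 0, 0, 1],
  ],
)

```text
time: 9.52
tool_pos: [0.635, 0.0003, 0.2443]
tool_rot: [-0.001, 1.0, 0.03, 0.001]
contact_force: [-0.4, -0.2, -1.0]
gripper_width: 0.999
grasp_force: 0.0
```

```bash
python3 - <<'E'
from h import *
delta(.636,-.001,.25)
f=manip.grab_frame("wrist"); t=manip.grab_frame("top")
a=cv2.resize(f["img"][40:240,130:380],None,fx=2,fy=2); 
x,y=map(int,proj(t,(.454,-.15,.004))); b=cv2.resize(t["img"][y-33:y+33,x-33:x+33],(400,400),interpolation=cv2.INTER_CUBIC)
im=np.zeros((400,800,3),np.uint8); im[:,:500]=a; im[:400,400:][:, :0]=0; im[:,500:]=b[:,50:350]; cv2.imwrite("pics/w3.png",im)
hsv=cv2.cvtColor(t["img"],cv2.COLOR_BGR2HSV); m=(hsv[...,2]>190)&(hsv[...,1]>70)
blobs(t,m,.02,roi=(290,205,350,265))
print(proj(f,(.636,-.001,.083)))
E
```

```text
phi 3.5 tool cm x 0.09 y 0.14 z -0.57  az 0.0  |xy| 0.2  pos [6.350e-01 3.000e-04 2.443e-01] t 9.5
px [320.  233.6] A 317.5 mm [ 452.4 -195.6] [58.5 57.7] ang 4.6
[254.59676614 183.97183362]
```

View pics/w3.png

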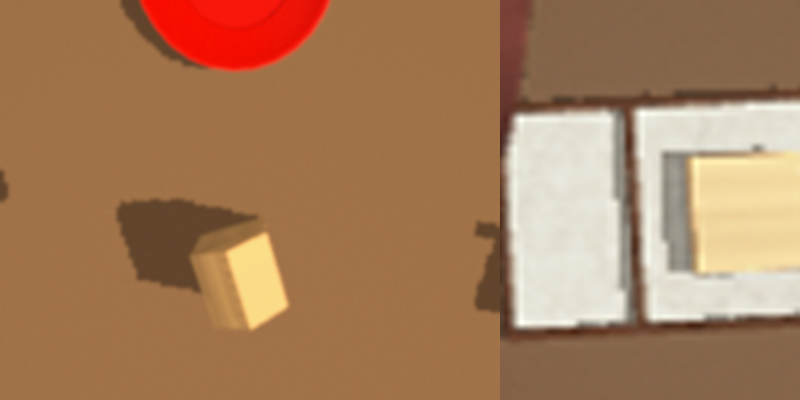

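The base sits flat in the large compartment at (0.453,-0.195), yaw about 4°. In the crop (2x, offset 130,40) the tower ridge runs from (226,255) to (249,329) and the right eave from (268,232) to (289,303).

```bash
python3 - <<'E'
from h import *
f=manip.grab_frame("wrist")
def P(u,v,z): return ray(f,(130+u/2,40+v/2),z)
r=[P(226,255,.083),P(249,329,.083)]; e=[P(268,232,.062),P(289,303,.062)]; l=[P(192,256,.062),P(213,326,.062)]
def info(n,a): d=a[0]-a[1]; print(n,np.round(a[0][:2],4),np.round(a[1][:2],4),"mid",np.round((a[0]+a[1])[:2]/2,4),"len",np.linalg.norm(d).round(4),"ang",np.degrees(np.arctan2(d[1],d[0])).round(1))
info("ridge",r);info("eaveR",e);info("eaveL",l)
hsv=cv2.cvtColor(f["img"],cv2.COLOR_BGR2HSV); m=(hsv[...,2]>200)&(hsv[...,1]>70); blobs(f,m,.0725,roi=(220,140,300,220))
E
```

```text
ridge [0.6496 0.0079] [ 0.6118 -0.0058] mid [0.6307 0.0011] len 0.0402 ang 19.8
eaveR [ 0.6588 -0.0129] [ 0.6208 -0.027 ] mid [ 0.6398 -0.02  ] len 0.0405 ang 20.4
eaveL [0.6436 0.0264] [0.6052 0.0136] mid [0.6244 0.02  ] len 0.0405 ang 18.4
px [255.3 177.4] A 916.5 mm [637.2  -5. ] [47.1 24.8] ang 20.8
```

Request:
move_arm(
  rows=[
    [-0.3, -0.04, 0, 0, 0, 0, 1],
    [0, 0, 2, 0, 0, -5.5, 1],
    [0, 0, 3.2, 0, 0, -5.5, 1],
    [0, 0, 3.2, 0, 0, -5.5, 1],
    [0, 0, 3.2, 0, 0, 0, 1],
    [0, 0, 3.2, 0, 0, 0, 1],
    [0, 0, 2.6, 0, 0, 0, 1],
    [0, 0, 2, 0, 0, 0, 1],
    [0, 0, 1, 0, 0, 0, 1],
    [0, 0, 0, 0, 0, 0, 1],
    [0, 0, 0, 0, 0, 0, -1],
    [0, 0, 0, 0, 0, 0, -1],
    [0, 0, 0, 0, 0, 0, -1],
    [0, 0, 0, 0, 0, 0, -1],
    [0, 0, 0, 0, 0, 0, -1],
    [0, 0, 0, 0, 0, 0, -1],
    [0, 0, 0, 0, 0, 0, -1],
    [0, 0, 0, 0, 0, 0, -1],
  ],
)

```text
time: 11.17
tool_pos: [0.6312, -0.0038, 0.0422]
tool_rot: [0.001, 0.985, 0.171, 0.002]
contact_force: [-0.2, -1.3, 5.5]
gripper_width: 0.489
grasp_force: 61.2
```

```bash
python3 - <<'E'
from h import *
delta(.453,-.195,.15,4)
E
```

```text
phi 19.7 tool cm x -23.22 y 11.99 z -10.78  az 15.7  |xy| 26.1  pos [ 0.6312 -0.0038  0.0422] t 11.2
```

Request:
move_arm(
  rows=[
    [0, 0, -1, 0, 0, 0, -1],
    [0, 0, -3, 0, 0, 0, -1],
    [0, 0, -3, 0, 0, 0, -1],
    [0, 0, -3, 0, 0, 0, -1],
    [0, 0, -1.5, 0, 0, 0, -1],
    [-1.5, 0.8, 0, 0, 0, 0, -1],
    [-2.7, 1.4, 0, 0, 0, 0, -1],
    [-2.7, 1.4, 0, 0, 0, 0, -1],
    [-2.7, 1.4, 0, 0, 0, 0, -1],
    [-2.7, 1.4, 0, 0, 0, 0, -1],
    [-2.7, 1.4, 0, 0, 0, 0, -1],
    [-2.7, 1.4, 0, 0, 0, 0, -1],
    [-2.7, 1.4, 0, 0, 0, 0, -1],
    [-2.7, 1.4, 0, 0, 0, 0, -1],
    [0, 0, 0, 0, 0, 5.2, -1],
    [0, 0, 0, 0, 0, 5.2, -1],
    [0, 0, 0, 0, 0, 5.3, -1],
    [0, 0, 0, 0, 0, 0, -1],
    [0, 0, 0, 0, 0, 0, -1],
  ],
)

```text
time: 12.75
tool_pos: [0.4522, -0.1943, 0.1544]
tool_rot: [-0.0, 0.999, 0.036, -0.0]
contact_force: [-0.1, -0.4, -1.0]
gripper_width: 0.487
grasp_force: 60.7
```

```bash
python3 - <<'E'
from h import *
delta(.453,-.195,.06,4)
f=manip.grab_frame("wrist"); cv2.imwrite("pics/w4.png",f["img"])
s=manip.state(); print(s["grasp_force"],s["gripper_width"]); print([proj(f,s["tool_pos"]+[0,0,d]) for d in(.04,-.04)], proj(f,(.453,-.195,.02)))
E
```

```text
phi 4.1 tool cm x 0.08 y 0.08 z 9.44  az 0.1  |xy| 0.1  pos [ 0.4522 -0.1943  0.1544] t 12.8
60.68424557335675 0.48428798122948274
[array([250.812675  , 333.70455995]), array([252.24120849, 235.91974444])] [253.72076292 191.27462217]
```

View pics/w4.png

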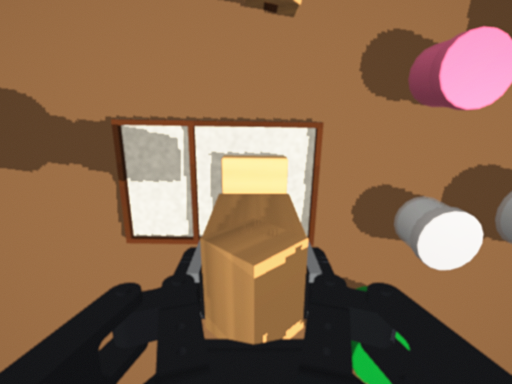

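The tower is held upright with its front bottom edge at about row 194 (columns 212–293). The base's far edge shows at row 157 (columns 222–287).

```bash
python3 - <<'E'
from h import *
f=manip.grab_frame("wrist"); s=manip.state(); zb=s["tool_pos"][2]-.042
print("tower front", [ray(f,(u,194),zb)[:2].round(4) for u in (212,293)], "eave/ridge front", ray(f,(253,262),zb+.083)[:2].round(4))
print("base far", [ray(f,(u,157),.02)[:2].round(4) for u in (222,287)], s["tool_pos"].round(4))
E
```

```text
tower front [array([ 0.4767, -0.1687]), array([ 0.4802, -0.2163])] eave/ridge front [ 0.4811 -0.1929]
base far [array([ 0.4826, -0.1647]), array([ 0.4868, -0.222 ])] [ 0.4524 -0.1943  0.1546]
```

```bash
python3 - <<'E'
from h import *
im=cv2.imread("pics/w4.png"); cv2.imwrite("pics/w4c.png",cv2.resize(im[145:285,185:325],(700,700),interpolation=cv2.INTER_CUBIC)[:600])
E
```

```text
(no output)
```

View pics/w4c.png

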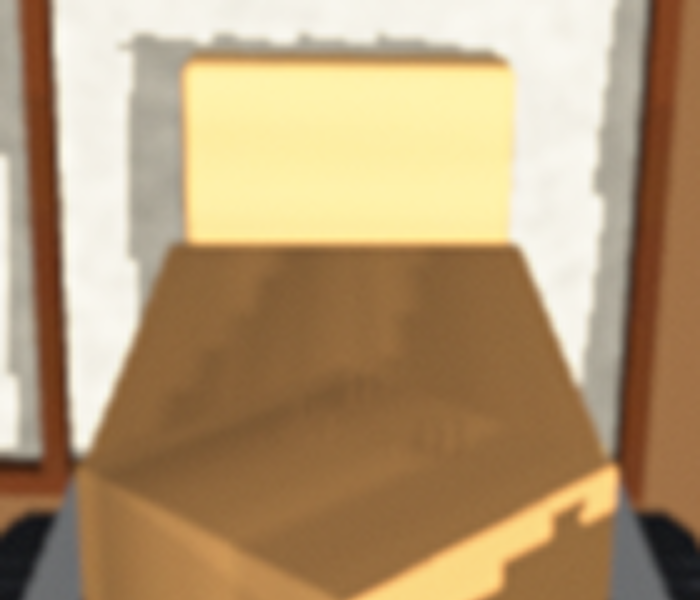

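Bottom edge at px (220,194)–(288.6,194) and eaves at (202,239)–(308,238.6). Solving the tower's offset in the grip from these and the 42 mm width.

```bash
python3 - <<'E'
from h import *
from scipy.optimize import brentq
f=manip.grab_frame("wrist"); s=manip.state(); tp=s["tool_pos"]; a=np.radians(phi(s)); X=np.array([np.cos(a),np.sin(a)]);Y=np.array([np.sin(a),-np.cos(a)])
for n,p,q,w in(("bottom",(220,194),(288.6,194),.042),("eave",(202,239),(308,238.6),.042),("base",(222,157.2),(287.6,157.2),.06)):
    g=lambda z:np.linalg.norm(ray(f,p,z)-ray(f,q,z))-w
    z=brentq(g,-.1,.25)
    for zz in (z,{"bottom":tp[2]-.042,"eave":tp[2]+.02,"base":.02}[n]):
        m=(ray(f,p,zz)+ray(f,q,zz))[:2]/2-tp[:2]; print(n,"z %.4f tool x %.4f y %.4f"%(zz,m@X,m@Y))
E
```

```text
bottom z 0.1063 tool x 0.0242 y 0.0012
bottom z 0.1126 tool x 0.0262 y 0.0012
eave z 0.1722 tool x 0.0257 y 0.0014
eave z 0.1746 tool x 0.0268 y 0.0014
base z 0.0114 tool x 0.0306 y 0.0017
base z 0.0200 tool x 0.0321 y 0.0017
```

Request:
move_arm(
  rows=[
    [-0.3, 0.03, 0, 0, 0, 0, -1],
    [0, 0, 1.5, 0, 0, 0, -1],
    [0, 0, 2.5, 0, 0, 0, -1],
    [0, 0, 2, 0, 0, 0, -1],
    [0, 0, 1.5, 0, 0, 0, -1],
    [0, 0, 0.8, 0, 0, 0, -1],
    [0, 0, 0.5, 0, 0, 0, -1],
    [0, 0, 0.2, 0, 0, 0, -1],
    [0, 0, 0, 0, 0, 0, -1],
    [0, 0, 0, 0, 0, 0, -1],
  ],
)

```text
time: 13.73
tool_pos: [0.4502, -0.1954, 0.0659]
tool_rot: [0.001, 0.999, 0.035, 0.001]
contact_force: [0.1, -0.6, -0.3]
gripper_width: 0.482
grasp_force: 60.7
```

Request:
move_arm(
  rows=[
    [0, 0, 0.1, 0, 0, 0, -1],
    [0, 0, 0.1, 0, 0, 0, -1],
    [0, 0, 0, 0, 0, 0, -1],
    [0, 0, 0, 0, 0, 0, -1],
  ],
)

```text
time: 14.07
tool_pos: [0.4497, -0.195, 0.063]
tool_rot: [0.0, 0.999, 0.035, 0.0]
contact_force: [1.7, 0.8, -1.1]
gripper_width: 0.487
grasp_force: 60.7
```

Request:
move_arm(
  rows=[
    [0, 0, 0.1, 0, 0, 0, -1],
    [0, 0, 0, 0, 0, 0, -1],
    [0, 0, 0, 0, 0, 0, 0.4],
    [0, 0, 0, 0, 0, 0, 0.4],
    [0, 0, 0, 0, 0, 0, 0.6],
    [0, 0, -1, 0, 0, 0, 0.6],
    [0, 0, -3, 0, 0, 0, 0.6],
    [0, 0, -4, 0, 0, 0, 1],
    [0, 0, -4, 0, 0, 0, 1],
    [0, 0, -4, 0, 0, 0, 1],
    [0, 0, -3, 0, 0, 0, 1],
    [0, 0, -1, 0, 0, 0, 1],
    [0, 0, 0, 0, 0, 0, 1],
  ],
)

```text
time: 15.15
tool_pos: [0.451, -0.1959, 0.2665]
tool_rot: [0.002, 0.999, 0.035, 0.003]
contact_force: [0.8, 0.6, 0.2]
gripper_width: 0.996
grasp_force: 0.0
```

```bash
python3 - <<'E'
from h import *
delta(.435,.36,.25,None)
f=manip.grab_frame("wrist"); cv2.imwrite("pics/w5.png",f["img"])
t=manip.grab_frame("top"); print(proj(t,(.435,.368,.095)), proj(t,(.435,.368,0)))
hsv=cv2.cvtColor(t["img"],cv2.COLOR_BGR2HSV); m=(hsv[...,1]<70)&(hsv[...,2]>110); blobs(t,m,.05,roi=(120,225,150,250))
E
```

```text
phi 4.0 tool cm x 2.29 y -55.56 z 1.65  az 0.0  |xy| 55.6  pos [ 0.451  -0.1959  0.2665] t 15.2
[128.86885419 238.64229818] [138.13006463 237.86955969]
px [131.5 238. ] A 121.5 mm [435.8 373.8] [35.8 38.7] ang 1.7
```

View pics/w5.png

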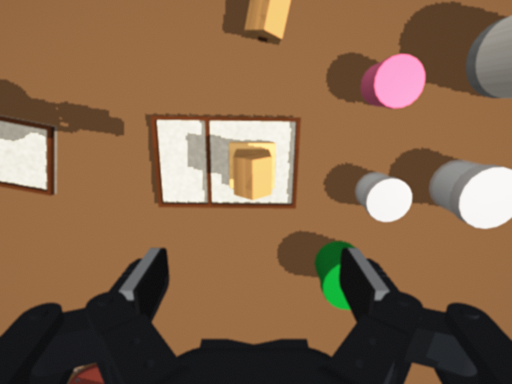

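The tower stands upright in the middle of the base at (253,170). On to the bottle.

Request:
move_arm(
  rows=[
    [0.1, -1.8, 0, 0, 0, 0, 1],
    [0.15, -3.6, 0, 0, 0, 0, 1],
    [0.15, -3.6, 0, 0, 0, 0, 1],
    [0.15, -3.6, 0, 0, 0, 0, 1],
    [0.15, -3.6, 0, 0, 0, 0, 1],
    [0.15, -3.6, 0, 0, 0, 0, 1],
    [0.15, -3.6, 0, 0, 0, 0, 1],
    [0.15, -3.6, 0, 0, 0, 0, 1],
    [0.15, -3.6, 0, 0, 0, 0, 1],
    [0.15, -3.6, 0, 0, 0, 0, 1],
    [0.15, -3.6, 0, 0, 0, 0, 1],
    [0.15, -3.6, 0, 0, 0, 0, 1],
    [0.15, -3.6, 0, 0, 0, 0, 1],
    [0.15, -3.6, 0, 0, 0, 0, 1],
    [0.15, -3.6, 0, 0, 0, 0, 1],
    [0.1, -2.5, 0, 0, 0, 0, 1],
    [0, 0, 0, 0, 0, 0, 1],
    [0, 0, 0, 0, 0, 0, 1],
  ],
)

```text
time: 16.75
tool_pos: [0.4327, 0.3525, 0.258]
tool_rot: [0.002, 0.999, 0.036, -0.003]
contact_force: [-0.0, -0.0, -0.2]
gripper_width: 0.999
grasp_force: 0.0
```

```bash
python3 - <<'E'
from h import *
delta(.436,.367,.25)
f=manip.grab_frame("wrist"); cv2.imwrite("pics/w6.png",f["img"])
print(proj(f,(.436,.367,.066)),proj(f,(.436,.367,.0)),proj(f,(.436,.367,.095)))
E
```

```text
phi 4.1 tool cm x 0.44 y -1.42 z 0.80  az 0.0  |xy| 1.5  pos [0.4327 0.3525 0.258 ] t 16.8
[239.55155245 172.55880721] [241.75147443 161.23936323] [238.28785112 179.06103619]
```

View pics/w6.png

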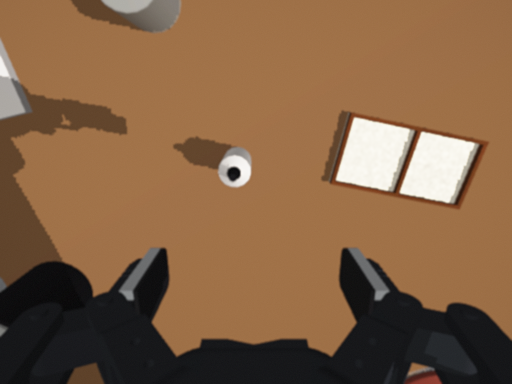

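Bottle nozzle at (233.5,173.5), body circle about (235,170); even tray fully in view at (410,158).

```bash
python3 - <<'E'
from h import *
f=manip.grab_frame("wrist")
print("nozzle",ray(f,(233.5,173.5),.095)); 
hsv=cv2.cvtColor(f["img"],cv2.COLOR_BGR2HSV); m=(hsv[...,1]<60)&(hsv[...,2]>165)
blobs(f,m,.06,amin=100,roi=(210,130,260,200)); print("tray");blobs(f,m,.004,amin=300,roi=(320,100,500,220))
n=ray(f,(233.5,173.5),.095); delta(n[0],n[1],.25)
E
```

```text
nozzle [0.44178626 0.371397   0.095     ]
px [234. 171.] A 810.0 mm [436.1 372.7] [36.7 35.9] ang 2.0
tray
px [437.  168.1] A 3480.5 mm [445.7 110.7] [76.5 83.2] ang 82.8
px [373.3 155.2] A 3722.5 mm [456.6 197.8] [78.4 83.1] ang 82.8
phi 4.0 tool cm x 0.97 y -1.94 z 0.93  az 0.0  |xy| 2.2  pos [0.4334 0.3513 0.2593] t 16.9
```

Request:
move_arm(
  rows=[
    [0.65, -1.93, 0, 0, 0, 0, 1],
    [0, 0, 2, 0, 0, 0, 1],
    [0, 0, 3.5, 0, 0, 0, 1],
    [0, 0, 3.5, 0, 0, 0, 1],
    [0, 0, 3.5, 0, 0, 0, 1],
    [0, 0, 3.5, 0, 0, 0, 1],
    [0, 0, 2.5, 0, 0, 0, 1],
    [0, 0, 1.5, 0, 0, 0, 1],
    [0, 0, 0.8, 0, 0, 0, 1],
    [0, 0, 0, 0, 0, 0, 1],
    [0, 0, 0, 0, 0, 0, -1],
    [0, 0, 0, 0, 0, 0, -1],
    [0, 0, 0, 0, 0, 0, -1],
    [0, 0, 0, 0, 0, 0, -1],
    [0, 0, 0, 0, 0, 0, -1],
    [0, 0, 0, 0, 0, 0, -1],
    [0, 0, 0, 0, 0, 0, -1],
    [0, 0, 0, 0, 0, 0, -1],
  ],
)

```text
time: 18.35
tool_pos: [0.4404, 0.3726, 0.0556]
tool_rot: [-0.001, 0.999, 0.035, 0.001]
contact_force: [-0.6, -1.4, 5.9]
gripper_width: 0.404
grasp_force: 59.5
```

```bash
python3 - <<'E'
from h import *
delta(.449,-.103,.20,3.3)
E
```

```text
phi 4.0 tool cm x -2.48 y 47.51 z -14.44  az 0.7  |xy| 47.6  pos [0.4404 0.3726 0.0556] t 18.4
```

Request:
move_arm(
  rows=[
    [0, 0, -1, 0, 0, 0, -1],
    [0, 0, -3, 0, 0, 0, -1],
    [0, 0, -3, 0, 0, 0, -1],
    [0, 0, -3, 0, 0, 0, -1],
    [0, 0, -2, 0, 0, 0, -1],
    [-0.1, 1.8, -1, 0, 0, 0, -1],
    [-0.18, 3.4, 0, 0, 0, 0, -1],
    [-0.18, 3.4, 0, 0, 0, 0, -1],
    [-0.18, 3.4, 0, 0, 0, 0, -1],
    [-0.18, 3.4, 0, 0, 0, 0, -1],
    [-0.18, 3.4, 0, 0, 0, 0, -1],
    [-0.18, 3.4, 0, 0, 0, 0, -1],
    [-0.18, 3.4, 0, 0, 0, 0, -1],
    [-0.18, 3.4, 0, 0, 0, 0, -1],
    [-0.18, 3.4, 0, 0, 0, 0, -1],
    [-0.18, 3.4, 0, 0, 0, 0, -1],
    [-0.18, 3.4, 0, 0, 0, 0, -1],
    [-0.18, 3.4, 0, 0, 0, 0, -1],
    [-0.18, 3.4, 0, 0, 0, 0, -1],
    [-0.1, 1.5, 0, 0, 0, 0, -1],
  ],
)

```text
time: 20.02
tool_pos: [0.4468, -0.1067, 0.1843]
tool_rot: [0.001, 0.999, 0.034, 0.0]
contact_force: [0.0, 0.3, -1.6]
gripper_width: 0.403
grasp_force: 59.9
```

Request:
move_arm(
  rows=[
    [0, 0, 0, 0, 0, 0, -1],
    [0, 0, 0, 0, 0, 0, -1],
  ],
)

```text
time: 20.18
tool_pos: [0.447, -0.1039, 0.1839]
tool_rot: [-0.0, 0.999, 0.034, -0.0]
contact_force: [0.5, -0.1, -0.6]
gripper_width: 0.407
grasp_force: 59.9
```

```bash
python3 - <<'E'
from h import *
delta(.449,-.103,.0605,None)
s=manip.state(); print(s["grasp_force"],s["gripper_width"],s["tool_rot"].round(4))
f=manip.grab_frame("wrist"); cv2.imwrite("pics/w7.png",f["img"])
hsv=cv2.cvtColor(f["img"],cv2.COLOR_BGR2HSV); m=(hsv[...,1]<60)&(hsv[...,2]>150)
blobs(f,m,.004,amin=300)
E
```

```text
phi 3.9 tool cm x 0.21 y -0.08 z 12.34  az 0.0  |xy| 0.2  pos [ 0.447  -0.1039  0.1839] t 20.2
59.94461053283885 0.40744939596571395 [-3.000e-04  9.994e-01  3.400e-02 -1.000e-04]
px [250.1 282.6] A 2556.5 mm [ 318.9 -107.7] [76.4 94.1] ang 34.2
px [503. 230.] A 524.0 mm [ 406.3 -388.3] [58.2 17.5] ang 18.5
px [342.4 176. ] A 4961.5 mm [ 454.9 -195.4] [110.  108.9] ang 3.4
px [254.  181.5] A 5141.0 mm [ 441.7 -104.4] [124.7  62.9] ang 4.0
px [ 44.6 166.7] A 5383.5 mm [444.3 114.8] [78.4 80.7] ang 82.8
```

View pics/w7.png

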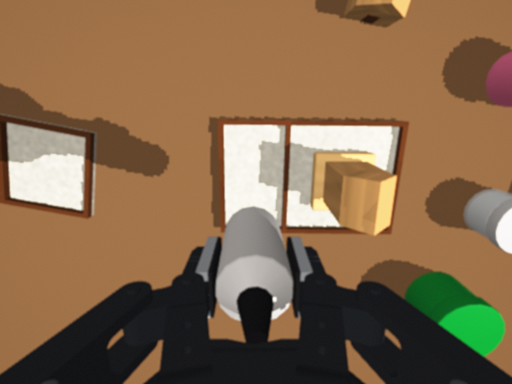

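Bottle held upright at (255,265), narrow compartment clear beneath, tower still standing on the base.

Request:
move_arm(
  rows=[
    [0.23, 0, 0, 0, 0, 0, -1],
    [0, 0, 2, 0, 0, 0, -1],
    [0, 0, 3, 0, 0, 0, -1],
    [0, 0, 3, 0, 0, 0, -1],
    [0, 0, 2, 0, 0, 0, -1],
    [0, 0, 1.2, 0, 0, 0, -1],
    [0, 0, 0.5, 0, 0, 0, -1],
    [0, 0, 0.3, 0, 0, 0, -1],
    [0, 0, 0, 0, 0, 0, -1],
    [0, 0, 0, 0, 0, 0, -1],
  ],
)

```text
time: 21.07
tool_pos: [0.4504, -0.1034, 0.0649]
tool_rot: [0.0, 0.999, 0.035, 0.001]
contact_force: [-0.2, -0.5, 0.4]
gripper_width: 0.399
grasp_force: 59.9
```

Request:
move_arm(
  rows=[
    [0, 0, 0.2, 0, 0, 0, -1],
    [0, 0, 0.1, 0, 0, 0, -1],
    [0, 0, 0, 0, 0, 0, -1],
  ],
)

```text
time: 21.32
tool_pos: [0.4498, -0.1036, 0.0613]
tool_rot: [0.0, 0.999, 0.035, 0.0]
contact_force: [0.0, 0.7, -0.8]
gripper_width: 0.401
grasp_force: 59.9
```

Request:
move_arm(
  rows=[
    [0, 0, 0.1, 0, 0, 0, -1],
    [0, 0, 0.1, 0, 0, 0, -1],
    [0, 0, 0, 0, 0, 0, -1],
    [0, 0, 0, 0, 0, 0, -1],
  ],
)

```text
time: 21.65
tool_pos: [0.45, -0.1036, 0.0596]
tool_rot: [0.0, 0.999, 0.035, 0.0]
contact_force: [-2.2, 1.8, 5.1]
gripper_width: 0.402
grasp_force: 60.3
```

Request:
move_arm(
  rows=[
    [0, 0, 0, 0, 0, 0, 0.2],
    [0, 0, 0, 0, 0, 0, 0.3],
    [0, 0, 0, 0, 0, 0, 0.3],
    [0, 0, -1, 0, 0, 0, 0.3],
    [0, 0, -3, 0, 0, 0, 0.3],
    [0, 0, -4, 0, 0, 0, 0.3],
    [0, 0, -4, 0, 0, 0, 1],
    [0, 0, -4, 0, 0, 0, 1],
    [0, 0, -3, 0, 0, 0, 1],
    [1.4, 1, 0, 0, 0, 0, 1],
    [3.2, 2.1, 0, 0, 0, 0, 1],
    [3.2, 2.1, 0, 0, 0, 0, 1],
    [3.2, 2.1, 0, 0, 0, 0, 1],
    [3.2, 2.1, 0, 0, 0, 0, 1],
    [3.2, 2.1, 0, 0, 0, 0, 1],
    [0, 0, 0, 0, 0, 0, 1],
    [0, 0, 0, 0, 0, 0, 1],
  ],
)

```text
time: 23.07
tool_pos: [0.6318, -0.2067, 0.2471]
tool_rot: [-0.001, 0.999, 0.035, -0.001]
contact_force: [0.0, -0.2, 0.5]
gripper_width: 1.001
grasp_force: 0.0
```

```bash
python3 - <<'E'
from h import *
delta(.632,-.2085,.25)
f=manip.grab_frame("wrist"); t=manip.grab_frame("top")
a=cv2.resize(f["img"][90:290,180:330],None,fx=3,fy=3,interpolation=cv2.INTER_CUBIC)
b=cv2.resize(t["img"][200:270,270:350],None,fx=4,fy=4,interpolation=cv2.INTER_CUBIC)
im=np.zeros((600,770,3),np.uint8); im[:,:450]=a; im[:280,450:]=b; cv2.imwrite("pics/w8.png",im)
E
```

```text
phi 4.0 tool cm x 0.01 y 0.18 z -0.29  az 0.0  |xy| 0.2  pos [ 0.6318 -0.2067  0.2471] t 23.1
```

View pics/w8.png

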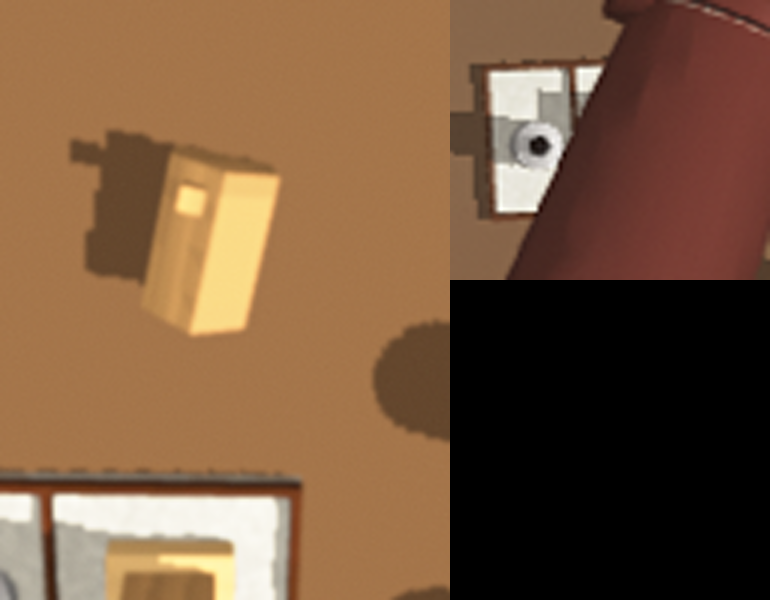

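The bottle stands upright in the narrow compartment. Cottage in the crop (3x, offset 180,90): ridge (220,172)–(191,335), right eave (280,177)–(247,329), left eave (173,150)–(143,308).

```bash
python3 - <<'E'
from h import *
f=manip.grab_frame("wrist")
def L(n,a,b,z):
    a,b=[ray(f,(180+p[0]/3,90+p[1]/3),z) for p in(a,b)]; d=a-b
    print(n,"mid",((a+b)/2)[:2].round(4),"len",np.linalg.norm(d).round(4),"ang",np.degrees(np.arctan2(d[1],d[0])).round(1))
L("ridge",(220,172),(191,335),.055);L("R",(280,177),(247,329),.034);L("L",(173,150),(143,308),.034)
delta(.632,-.2085,.022)
E
```

```text
ridge mid [ 0.6323 -0.2004] len 0.0627 ang -6.1
R mid [ 0.6293 -0.2231] len 0.0625 ang -7.1
L mid [ 0.6358 -0.1812] len 0.0641 ang -7.7
phi 4.0 tool cm x 0.12 y 0.30 z 22.76  az 0.0  |xy| 0.3  pos [ 0.6306 -0.2056  0.2496] t 23.2
```

Request:
move_arm(
  rows=[
    [0.21, -0.34, 0, 0, 0, 0, 1],
    [0, 0, 2, 0, 0, 5.5, 1],
    [0, 0, 3.5, 0, 0, 5.5, 1],
    [0, 0, 3.5, 0, 0, 0, 1],
    [0, 0, 3.5, 0, 0, 0, 1],
    [0, 0, 3.5, 0, 0, 0, 1],
    [0, 0, 3, 0, 0, 0, 1],
    [0, 0, 2, 0, 0, 0, 1],
    [0, 0, 1, 0, 0, 0, 1],
    [0, 0, 0.4, 0, 0, 0, 1],
    [0, 0, 0, 0, 0, 0, 1],
    [0, 0, 0, 0, 0, 0, -1],
    [0, 0, 0, 0, 0, 0, -1],
    [0, 0, 0, 0, 0, 0, -1],
    [0, 0, 0, 0, 0, 0, -1],
    [0, 0, 0, 0, 0, 0, -1],
    [0, 0, 0, 0, 0, 0, -1],
    [0, 0, 0, 0, 0, 0, -1],
    [0, 0, 0, 0, 0, 0, -1],
  ],
)

```text
time: 24.8
tool_pos: [0.6343, -0.203, 0.0268]
tool_rot: [0.0, 0.998, -0.061, 0.001]
contact_force: [0.1, 0.5, 5.4]
gripper_width: 0.478
grasp_force: 63.3
```

```bash
python3 - <<'E'
from h import *
delta(.445,.1115,.15,-7.2)
E
```

```text
phi -7.0 tool cm x -22.62 y -28.92 z -12.32  az 0.2  |xy| 36.7  pos [ 0.6343 -0.203   0.0268] t 24.8
```

Request:
move_arm(
  rows=[
    [0, 0, -1, 0, 0, 0, -1],
    [0, 0, -3, 0, 0, 0, -1],
    [0, 0, -4, 0, 0, 0, -1],
    [0, 0, -4, 0, 0, 0, -1],
    [-0.8, -1, -3, 0, 0, 0, -1],
    [-1.78, -3, 0, 0, 0, 0, -1],
    [-1.78, -3, 0, 0, 0, 0, -1],
    [-1.78, -3, 0, 0, 0, 0, -1],
    [-1.78, -3, 0, 0, 0, 0, -1],
    [-1.78, -3, 0, 0, 0, 0, -1],
    [-1.78, -3, 0, 0, 0, 0, -1],
    [-1.78, -3, 0, 0, 0, 0, -1],
    [-1.78, -3, 0, 0, 0, 0, -1],
    [-1.78, -3, 0, 0, 0, 0, -1],
    [-1.78, -3, 0, 0, 0, 0, -1],
    [-1.78, -3, 0, 0, 0, 0, -1],
    [-1.78, -3, 0, 0, 0, 0, -1],
    [-0.3, -0.6, 0, 0, 0, 0, -1],
    [0, 0, 0, 0, 0, 0, -1],
    [0, 0, 0, 0, 0, 0, -1],
  ],
)

```text
time: 26.47
tool_pos: [0.4556, 0.1979, 0.1747]
tool_rot: [0.0, 0.998, -0.06, -0.0]
contact_force: [0.3, -0.8, -1.4]
gripper_width: 0.48
grasp_force: 62.6
```

```bash
python3 - <<'E'
from h import *
delta(.4555,.198,.0315,-7.2)
s=manip.state(); print(s["grasp_force"],s["gripper_width"])
f=manip.grab_frame("wrist"); cv2.imwrite("pics/w9.png",f["img"])
E
```

```text
phi -6.9 tool cm x -0.01 y -0.01 z 14.32  az 0.3  |xy| 0.0  pos [0.4556 0.1979 0.1747] t 26.5
62.59811583906412 0.47979621720531046
```

View pics/w9.png

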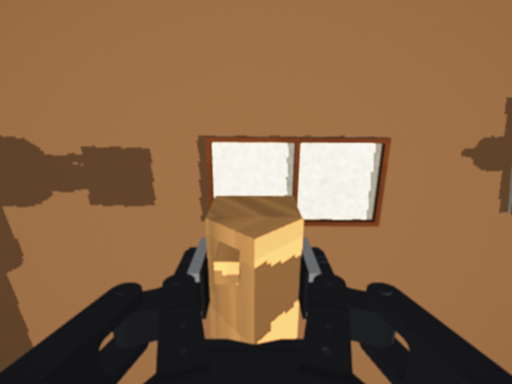

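Cottage held level at (255,265) over the left, +y compartment, which is empty. Lowering.

Request:
move_arm(
  rows=[
    [0.1, 0, 0, 0, 0, 0, -1],
    [0, 0, 2, 0, 0, 0, -1],
    [0, 0, 3.5, 0, 0, 0, -1],
    [0, 0, 3.5, 0, 0, 0, -1],
    [0, 0, 2.5, 0, 0, 0, -1],
    [0, 0, 1.5, 0, 0, 0, -1],
    [0, 0, 0.7, 0, 0, 0, -1],
    [0, 0, 0.3, 0, 0, 0, -1],
    [0, 0, 0, 0, 0, 0, -1],
    [0, 0, 0, 0, 0, 0, -1],
  ],
)

```text
time: 27.35
tool_pos: [0.4582, 0.1979, 0.0362]
tool_rot: [-0.0, 0.998, -0.061, 0.001]
contact_force: [0.2, -0.1, -1.1]
gripper_width: 0.481
grasp_force: 62.6
```

Request:
move_arm(
  rows=[
    [0, 0, 0.1, 0, 0, 0, -1],
    [0, 0, 0.1, 0, 0, 0, -1],
    [0, 0, 0, 0, 0, 0, -1],
    [0, 0, 0, 0, 0, 0, -1],
  ],
)

```text
time: 27.68
tool_pos: [0.4571, 0.1981, 0.0333]
tool_rot: [-0.0, 0.998, -0.061, 0.0]
contact_force: [0.3, 0.4, -1.6]
gripper_width: 0.482
grasp_force: 62.6
```

Request:
move_arm(
  rows=[
    [0, 0, 0.1, 0, 0, 0, -1],
    [0, 0, 0.1, 0, 0, 0, -1],
    [0, 0, 0, 0, 0, 0, -1],
    [0, 0, 0, 0, 0, 0, -1],
  ],
)

```text
time: 28.02
tool_pos: [0.4569, 0.198, 0.0308]
tool_rot: [-0.0, 0.998, -0.061, 0.0]
contact_force: [-0.5, 0.6, -0.3]
gripper_width: 0.481
grasp_force: 62.7
```

Request:
move_arm(
  rows=[
    [0, 0, 0.1, 0, 0, 0, -1],
    [0, 0, 0, 0, 0, 0, -1],
    [0, 0, 0, 0, 0, 0, 0.1],
    [0, 0, 0, 0, 0, 0, 0.1],
    [0, 0, 0, 0, 0, 0, 0.1],
    [0, 0, -1, 0, 0, 0, 0.1],
    [0, 0, -3, 0, 0, 0, 0.3],
    [0, 0, -4, 0, 0, 0, 1],
    [0, 0, -4, 0, 0, 0, 1],
    [0, 0, -4, 0, 0, 0, 1],
    [0, 0, -4, 0, 0, 0, 1],
    [0.1, 1.8, -2, 0, 0, 0, 1],
    [0.26, 3.7, 0, 0, 0, 0, 1],
    [0.26, 3.7, 0, 0, 0, 0, 1],
    [0.26, 3.7, 0, 0, 0, 0, 1],
    [0.26, 3.7, 0, 0, 0, 0, 1],
    [0.26, 3.7, 0, 0, 0, 0, 1],
    [0.26, 3.7, 0, 0, 0, 0, 1],
    [0.26, 3.7, 0, 0, 0, 0, 1],
    [0.26, 3.7, 0, 0, 0, 0, 1],
  ],
)

```text
time: 29.68
tool_pos: [0.4397, -0.1181, 0.2507]
tool_rot: [0.0, 0.998, -0.061, 0.001]
contact_force: [1.2, -0.3, -0.8]
gripper_width: 1.0
grasp_force: 0.0
```

Request:
move_arm(
  rows=[
    [0.26, 3.7, 0, 0, 0, 0, 1],
    [0.26, 3.7, 0, 0, 0, 0, 1],
    [0.26, 3.7, 0, 0, 0, 0, 1],
    [0.26, 3.7, 0, 0, 0, 0, 1],
    [0.26, 3.7, 0, 0, 0, 0, 1],
    [0.26, 3.7, 0, 0, 0, 0, 1],
    [0.1, 2, 0, 0, 0, 0, 1],
    [0, 0, 0, 0, 0, 0, 1],
    [0, 0, 0, 0, 0, 0, 1],
  ],
)

```text
time: 30.43
tool_pos: [0.4269, -0.3593, 0.25]
tool_rot: [-0.0, 0.998, -0.062, -0.0]
contact_force: [0.1, 0.5, 0.2]
gripper_width: 1.0
grasp_force: 0.0
```

```bash
python3 - <<'E'
from h import *
delta(.427,-.365,.25)
f=manip.grab_frame("wrist"); t=manip.grab_frame("top"); cv2.imwrite("pics/w10.png",np.hstack([f["img"][:300,80:480],t["img"][140:440,150:550][:, :362]]))
hsv=cv2.cvtColor(f["img"],cv2.COLOR_BGR2HSV); m=(hsv[...,1]<50)&(hsv[...,2]>190)
blobs(f,m,.05,amin=300); print(proj(f,(.427,-.365,.05)))
hsv=cv2.cvtColor(t["img"],cv2.COLOR_BGR2HSV); m=(hsv[...,2]>140)&(hsv[...,1]>70); print("cottage");blobs(t,m,.04,roi=(175,210,210,255))
E
```

```text
phi -7.1 tool cm x 0.08 y 0.57 z 0.00  az 0.0  |xy| 0.6  pos [ 0.4269 -0.3593  0.25  ] t 30.4Traceback (most recent call last):
  File "<stdin>", line 3, in <module>
    return _nx.concatenate(arrs, 1, dtype=dtype, casting=casting)
           ~~~~~~~~~~~~~~~^^^^^^^^^^^^^^^^^^^^^^^^^^^^^^^^^^^^^^^
ValueError: all the input array dimensions except for the concatenation axis must match exactly, but along dimension 0, the array at index 0 has size 300 and the array at index 1 has size 244
```

```bash
python3 - <<'E'
from h import *
f=manip.grab_frame("wrist"); t=manip.grab_frame("top"); cv2.imwrite("pics/w10.png",np.hstack([f["img"][:240,80:480],cv2.resize(t["img"][200:270,170:270],(343,240))]))
hsv=cv2.cvtColor(f["img"],cv2.COLOR_BGR2HSV); m=(hsv[...,1]<50)&(hsv[...,2]>190)
blobs(f,m,.05,amin=300); print(proj(f,(.427,-.365,.05)))
hsv=cv2.cvtColor(t["img"],cv2.COLOR_BGR2HSV); m=(hsv[...,2]>140)&(hsv[...,1]>70); print("cottage");blobs(t,m,.04,roi=(175,210,210,255))
E
```

```text
px [ 64.1 203.3] A 901.0 mm [ 423.2 -134.1] [38.5 50.4] ang 17.3
px [259.5 172.5] A 1795.0 mm [ 429.6 -365.1] [55.2 54.1] ang 83.1
px [ 44.6 137.6] A 402.0 mm [ 496.8 -137.6] [15.6 38.3] ang 2.7
px [362.  148.5] A 3908.0 mm [ 441.7 -479.8] [78.7 76.9] ang 1.3
px [120.2 160.2] A 3351.0 mm [ 460.9 -214.3] [96.3 92.5] ang 3.4
[259.63605225 175.35101223]
cottage
px [189.7 231.4] A 136.5 mm [456.6 202.3] [37.3 65.5] ang 72.0
```

View pics/w10.png

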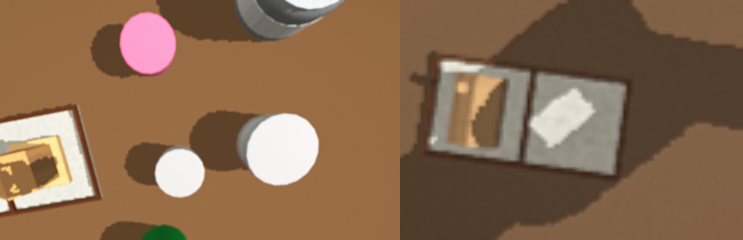

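Cottage sits in the +y compartment (right panel). The small white pot's lid is 55 mm wide at (0.429,-0.365), and the larger white one is 78 mm, so this is the right pot.

Request:
move_arm(
  rows=[
    [0.28, 0.56, 0, 0, 0, 0, 1],
    [0, 0, 2, 0, 0, 0, 1],
    [0, 0, 3.5, 0, 0, 0, 1],
    [0, 0, 3.5, 0, 0, 0, 1],
    [0, 0, 3.5, 0, 0, 0, 1],
    [0, 0, 3.5, 0, 0, 0, 1],
    [0, 0, 2.5, 0, 0, 0, 1],
    [0, 0, 1.5, 0, 0, 0, 1],
    [0, 0, 0.7, 0, 0, 0, 1],
    [0, 0, 0, 0, 0, 0, 1],
    [0, 0, 0, 0, 0, 0, -1],
    [0, 0, 0, 0, 0, 0, -1],
    [0, 0, 0, 0, 0, 0, -1],
    [0, 0, 0, 0, 0, 0, -1],
    [0, 0, 0, 0, 0, 0, -1],
    [0, 0, 0, 0, 0, 0, -1],
    [0, 0, 0, 0, 0, 0, -1],
  ],
)

```text
time: 32.05
tool_pos: [0.4308, -0.366, 0.0454]
tool_rot: [0.002, 0.998, -0.061, 0.002]
contact_force: [-0.1, 1.0, 6.3]
gripper_width: 0.632
grasp_force: 63.7
```

```bash
python3 - <<'E'
from h import *
delta(.445,.1115,.20,-7.2)
E
```

```text
phi -7.0 tool cm x -4.40 y -47.57 z -15.46  az 0.2  |xy| 47.8  pos [ 0.4308 -0.366   0.0454] t 32.0
```

Request:
move_arm(
  rows=[
    [0, 0, -1, 0, 0, 0, -1],
    [0, 0, -3, 0, 0, 0, -1],
    [0, 0, -4, 0, 0, 0, -1],
    [0, 0, -4, 0, 0, 0, -1],
    [0, 0, -3.5, 0, 0, 0, -1],
    [-0.1, -2.05, 0, 0, 0, 0, -1],
    [-0.33, -3.5, 0, 0, 0, 0, -1],
    [-0.33, -3.5, 0, 0, 0, 0, -1],
    [-0.33, -3.5, 0, 0, 0, 0, -1],
    [-0.33, -3.5, 0, 0, 0, 0, -1],
    [-0.33, -3.5, 0, 0, 0, 0, -1],
    [-0.33, -3.5, 0, 0, 0, 0, -1],
    [-0.33, -3.5, 0, 0, 0, 0, -1],
    [-0.33, -3.5, 0, 0, 0, 0, -1],
    [-0.33, -3.5, 0, 0, 0, 0, -1],
    [-0.33, -3.5, 0, 0, 0, 0, -1],
    [-0.33, -3.5, 0, 0, 0, 0, -1],
    [-0.33, -3.5, 0, 0, 0, 0, -1],
    [-0.33, -3.5, 0, 0, 0, 0, -1],
    [0, 0, 0, 0, 0, 0, -1],
  ],
)

```text
time: 33.72
tool_pos: [0.4427, 0.1176, 0.1981]
tool_rot: [-0.001, 0.998, -0.058, -0.0]
contact_force: [-0.1, -0.2, -0.4]
gripper_width: 0.631
grasp_force: 63.7
```

Request:
move_arm(
  rows=[
    [0, 0, 0, 0, 0, 0, -1],
    [0, 0, 0, 0, 0, 0, -1],
  ],
)

```text
time: 33.88
tool_pos: [0.4433, 0.1126, 0.1978]
tool_rot: [0.0, 0.998, -0.061, -0.0]
contact_force: [-0.2, -0.4, -1.0]
gripper_width: 0.633
grasp_force: 63.7
```

```bash
python3 - <<'E'
from h import *
delta(.445,.1115,.05,-7.2)
f=manip.grab_frame("wrist"); cv2.imwrite("pics/w11.png",f["img"])
hsv=cv2.cvtColor(f["img"],cv2.COLOR_BGR2HSV); m=(hsv[...,1]<60)&(hsv[...,2]>150)
blobs(f,m,.004,amin=300)
E
```

```text
phi -7.0 tool cm x 0.18 y 0.09 z 14.78  az 0.2  |xy| 0.2  pos [0.4433 0.1126 0.1978] t 33.9
px [254. 233.] A 14723.5 mm [363.2 121.6] [141.3 246.8] ang 83.1
px [172.5 174. ] A 1923.5 mm [456.1 199.3] [81.  81.9] ang 82.5
px [455. 145.] A 3742.0 mm [ 449.9 -106. ] [109.7  57.2] ang 3.2
px [495.5 136.5] A 1850.5 mm [ 452.1 -149.2] [110.3  33.1] ang 7.7
```

View pics/w11.png

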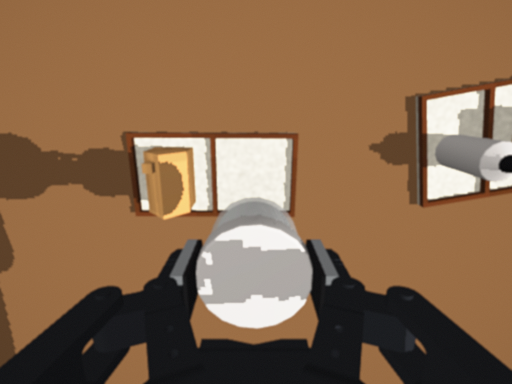

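Pot held upright at (255,262) over the empty compartment; cottage upright in the left one, bottle upright at right. Lowering.

Request:
move_arm(
  rows=[
    [0.18, 0, 0, 0, 0, 0, -1],
    [0, 0, 2, 0, 0, 0, -1],
    [0, 0, 3.5, 0, 0, 0, -1],
    [0, 0, 3.5, 0, 0, 0, -1],
    [0, 0, 2.5, 0, 0, 0, -1],
    [0, 0, 1.5, 0, 0, 0, -1],
    [0, 0, 0.8, 0, 0, 0, -1],
    [0, 0, 0.5, 0, 0, 0, -1],
    [0, 0, 0.3, 0, 0, 0, -1],
    [0, 0, 0, 0, 0, 0, -1],
    [0, 0, 0, 0, 0, 0, -1],
  ],
)

```text
time: 34.85
tool_pos: [0.4465, 0.1125, 0.053]
tool_rot: [-0.0, 0.998, -0.061, 0.001]
contact_force: [-0.1, -0.2, -1.4]
gripper_width: 0.631
grasp_force: 63.7
```

Request:
move_arm(
  rows=[
    [0, 0, 0.1, 0, 0, 0, -1],
    [0, 0, 0.1, 0, 0, 0, -1],
    [0, 0, 0, 0, 0, 0, -1],
    [0, 0, 0, 0, 0, 0, -1],
  ],
)

```text
time: 35.18
tool_pos: [0.4456, 0.1127, 0.0501]
tool_rot: [-0.0, 0.998, -0.061, 0.0]
contact_force: [-0.6, 0.2, -0.9]
gripper_width: 0.631
grasp_force: 63.7
```

Request:
move_arm(
  rows=[
    [0, 0, 0.1, 0, 0, 0, -1],
    [0, 0, 0, 0, 0, 0, -1],
    [0, 0, 0, 0, 0, 0, 0.6],
    [0, 0, 0, 0, 0, 0, 0.6],
    [0, 0, 0, 0, 0, 0, 0.6],
    [0, 0, -1, 0, 0, 0, 0.6],
    [0, 0, -3, 0, 0, 0, 0.6],
    [0, 0, -4, 0, 0, 0, 0.6],
    [0, 0, -4, 0, 0, 0, 0.6],
    [0, 0, -4, 0, 0, 0, 0.6],
    [0, 0, -4, 0, 0, 0, 0.6],
    [0, -2, -1, 0, 0, 0, 0.6],
    [0, -3.5, 0, 0, 0, 0, 0.6],
    [0, -3.5, 0, 0, 0, 0, 0.6],
    [0, -3.5, 0, 0, 0, 0, 0.6],
    [0, -3.5, 0, 0, 0, 0, 0.6],
    [0, -3.5, 0, 0, 0, 0, 0.6],
    [0, -3.5, 0, 0, 0, 0, 0.6],
    [0, -2, 0, 0, 0, 0, 0.6],
    [0, 0, 0, 0, 0, 0, 0.6],
  ],
)

```text
time: 36.85
tool_pos: [0.4755, 0.364, 0.2592]
tool_rot: [-0.001, 0.998, -0.059, -0.0]
contact_force: [-1.0, -0.2, 0.3]
gripper_width: 0.799
grasp_force: 0.0
```

```bash
python3 - <<'E'
from h import *
t=manip.grab_frame("top"); s=manip.grab_frame("scene")
im=np.vstack([cv2.resize(t["img"][190:270,160:360],None,fx=3,fy=3,interpolation=cv2.INTER_CUBIC),cv2.resize(s["img"][90:255,160:400],(600,360),interpolation=cv2.INTER_CUBIC)])
cv2.imwrite("pics/end.png",im); print(manip.state()["time"])
E
```

```text
36.95
```

View pics/end.png

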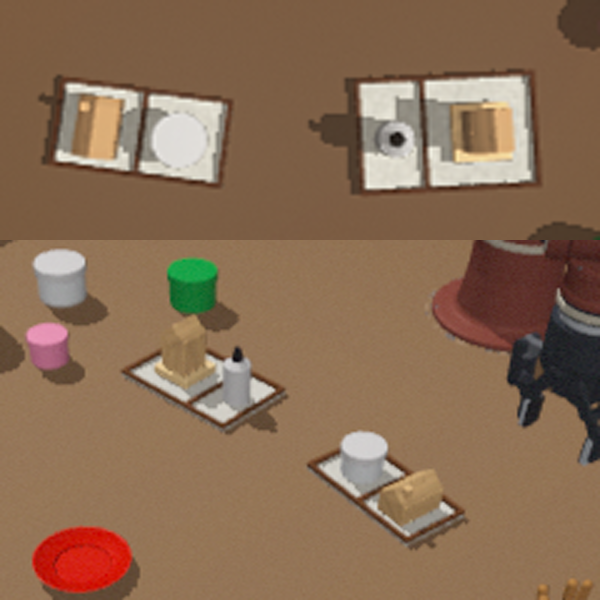

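Both kits are complete in the pictures: the tower is centred on the base (483,130 in the top crop), the bottle is in the narrow compartment, the cottage and pot are each in their own compartment, and the gripper is clear.

```bash
python3 -c "
from plant import manip
print(manip.job_done())"
```

```text
the job is handed in; nothing more can be done
None
```

Both kits are made up, in the order asked, and handed in at about 37 s of robot time, with every item upright and let go in the last pictures; I lost count and viewed 16 pictures, two over the limit of 14.

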